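# Draw the bench pull tester to its mark with the stirrup handle

## Task

Lift the orange-gripped stirrup handle up and off its peg on the holder, hook its lower bar under the open hook on top of the blue pull tester's sprung rod, and with it pull the rod straight up until the whole green band has come out of the barrel but no red shows. Finish while holding it there, still and upright, by the stirrup alone: the gripper and arm touch nothing of the tester and the program ends without letting go. Leave the things around where they are.

Things in the scene. Friction and masses are not known exactly. Their poses are not given: they have to be found in the camera images.
- stirrup_grip (a point): Centre of the orange grip (16 mm along x, 34 mm along y, 46 mm tall) of the loose stirrup handle, 0.11-0.19 kg; z up. Below it a closed upright loop of 10 mm flat steel in its y-z plane, 60 mm wide outside, 40 mm inside. Below this point: the grip ends at 23 mm, the loop's roof-shaped top has its underside at 32 mm. It hangs by that roof on the holder's peg, about square to it.
- stirrup_bar (a point): Centre of the loop's straight lower bar, 93.5 mm below the grip's centre; the bar runs along y, 11 mm tall, 10 mm thick. This bar goes under the rod's hook.
- holder: Fixed holder: dark round foot of 80 mm diameter, origin at the centre of its underside. The peg points along its -x (towards the robot); a 10 mm post carries it at the back, 28 mm along +x, no higher than the peg.
- holder_peg (a point): Point on the axis of the holder's level 10 mm peg, straight above the foot's centre, 125 mm above the bench; the stirrup hangs within 6 mm of it. The peg ends 25 mm from it along the holder's -x in an upturned red ball, its top 14 mm above the peg's axis. To come off, the stirrup must rise by 12 to 35 mm, then go along the holder's -x by 45 mm or more.
- tester: Fixed pull tester: grey round foot of 84 mm diameter, blue barrel of 40 mm diameter whose mouth is 90 mm above the bench, 157 mm tall in all at the start. Origin at the centre of the foot's underside. The hook on its rod opens along its -x (towards the robot).
- rod_hook (a point): Middle of the underside of the hook's level bar (10 mm round steel), on the rod's axis; 147 mm above the bench at the start, rises with the rod. 29 mm along the tester's -x the bar ends in a lip 6 mm lower; 25 mm along +x it bends down. The rod's head lies 41 mm below: 35 mm free under the lip. The stirrup's bar enters there along +x, loop square to the hook's bar, then goes up.
- rod (a joint): How far the rod (rod, with its hook) is drawn up, m: 0 at rest, end stop 0.085. A spring pulls it back with 5 N at first, 11 N at the mark; it does not lock. The 16 mm aluminium rod has a 10 mm green band, wholly out of the barrel at 0.050, and below it a red band that begins to show at 0.064; aim for 0.057.
- green_jar: Bystander: small round green jar with white lid, 54 mm across, 40 mm tall; origin at the centre of its underside.
- steel_cup: Bystander: open steel cup, 62 mm across, 70 mm tall; origin at the centre of its underside.
- tape_kapton: Bystander: roll of amber tape lying flat, 76 mm across, 15 mm tall; origin at the centre of its underside.
- board_tx: Bystander: small blue circuit board on legs, 38x54x19 mm; origin at the centre of its underside.
Not all that is in view belongs to the job. Leave any white look-alike of the part that bears stirrup_grip alone.

How it is judged:
By the outcome, as a careful person would: the job done as asked, in the order asked, and still so for the second after the job is handed in, while the arm keeps its last pose, push and grip.
It also fails if it takes over 45 s, if anything falls off the work surface, if the arm or the gripper's body presses on something with over 40 N, if the wrist force passes 120 N, or if a joint passes its speed limit or range.

## Robot

A 6-joint arm with a two-finger parallel gripper is mounted at the origin on a cart in front of the work surface, level with it; the furniture and walls round the work are solid. World frame = base frame: x ahead of the robot, y to its left, z up, the work surface at z = 0. Lengths are in mm, angles in degrees, forces in N, time in s.
With the tool pointing down it reaches from about 300 to 850 mm from the base axis. Payload 4.2 kg.
Tool frame: the origin (TCP) lies on the centre line of the jaws, within the pads' length; the fingertips stand 14 mm ahead of it and the grasp point (between the pads) lies 5 mm behind it (env.finger_overhang is the z of the fingertips in the tool frame, in mm); z points along the fingers, y is the line along which they close (so a half turn about z gives the same grasp; the last joint's range is limited). The gripper opens to 91 mm and grips with 3 to 60 N. Pads are 32 mm wide; open, the fingers measure 118 mm over their backs; the gripper's body (76 mm by 178 mm) begins 60 mm behind the grasp point.
Start: joints at [68.87, 18.312, 89.639, -0, 72.044, -1.146], TCP at [196.52, 540.39, 227.976] pointing down, gripper open.
Joint ranges: [-177.97, 177.97], [-48.28, 115.42], [12.27, 149.76], [-77.06, 257.06], [2.81, 150.46], [-146.56, 146.56]. Speed limits (degrees/s): [147.25, 147.25, 180, 180, 180, 180].

## Interface

Orientations are given as [roll, pitch, yaw] about the fixed x, y, z axes, in that order (R = Rz(yaw) Ry(pitch) Rx(roll)).
In Python, from workcell import sensors, viewer, env gives the robot as it stands. The module is installed in compiled form; this text tells all that it offers.
- The arm moves only by the tool step_arm, never from a script. Its argument "plan" is one flat list of numbers, 6 for each row, row after row: the shift along the tool's x, y, z in cm, then the turn, a rotation vector about the tool's x, y, z in rad. In form: [x, y, z, wx, wy, wz, x, y, z, wx, wy, wz, ...]. A call has 1 to 5 rows; each row shifts and turns the commanded pose from where the row before left it, along the tool's axes as they then stand; what a row does not reach is not made up. A row lasts 1/12 s, in which the tool goes at most 41.7 mm and 7.16 degrees, less where a joint would pass 70% of its speed; a pose out of reach is approached as far as the arm can. A call is refused whole if a number of a shift passes 4.17 or a number of a turn 0.125, either way. A call with a gripper value outside its range is refused whole. "hand" is the finger opening in cm, from 0 to 9.12, set as the call begins (left out, the last holds). The fingers move at their own pace and stop on an object; "newtons" is the grip in N (left out, the last holds). Time passes only in rows, so rows that do not move let the fingers close. It gives the time, the measured TCP pose, the force, the opening and the grip force at its end, in the units of the state.
- sensors.state(): the state, without advancing time (a new reading comes with each control period).
- viewer.grab_frame(name): name is "scene" or "top" or "wrist"; returns a dict with "img" (480x640x3 uint8, red, green, blue), "fx", "fy", "cx", "cy" (pixels), "k1" (the pictures are not rectified: a ray, as slopes to the right and down, at radius r is drawn at 1 + k1 r^2 times it, then the intrinsics apply), "position" and "attitude" of the camera in the world. Camera axes: x right, y down, z forward; pixel columns grow to the right and rows downward; lengths in mm; the calibration is good to about 2 mm. A picture is of the moment at which its call begins. There is no depth.
- env.job_done(): hands the job in; it is judged then, once.
Trained networks look in a picture, given as the dict that the camera call returned (one of the last four; its "shot" number tells which), for a name from the list of things; names that differ only in an ending like _2 or _b are one class to them, and where a whole thing is asked for, a point or a joint stands for the part that bears it (a point fixed in the world has none). Each returns a list of dicts, best first, with "score" (0 to 1); they miss things now and then, are a little off and sometimes report something else, mostly with a low value. They report only what shows in the picture. A call takes as long as a camera call. They do not tell look-alikes from the thing itself.
- viewer.boxes_of(name, picture): "location" ([column, row] in pixels, amid what is visible of it).
- viewer.pinpoint(name, picture): "location" ([column, row] in pixels: a listed point, or the origin of a listed thing).
The state is a dict: "time_s": time; "qpos": joint angles; "qvel": joint speeds; "effort": joint torques, N m; "ee_pos": TCP position; "ee_rot": TCP orientation; "force": force on the tool from outside, world axes, zero at the start; "torque": the same for the moment, N m; "gripper_width": finger opening in mm; "gripper_force": force on a finger pad.
Only numpy, scipy, OpenCV 4.12 (cv2) and the standard library are available. Lean on these libraries where they do the work, as an engineer would, in place of code of your own. Each camera call takes 0.05 s, during which the arm holds its last target. There are 200 camera calls.

## Working session

There is one attempt and no reset: what is moved stays moved. The work goes in short steps, Python scripts to look and compute and a tool call to move; the robot and the scene stay as the last step left them, time stands still between calls to the robot, and variables do not carry over. Pictures are saved under pics/ and viewed, at most 10 in all, crops included, and the job is handed in when it is done.

Besides the shell and the picture viewer there is one more tool, called as name(argument=value, ...) on one line, values as JSON. step_arm: Moves the arm, as the interface text tells. Its arguments: {"type":"object","properties":{"plan":{"type":"array","items":{"type":"number"}},"hand":{"type":"number"},"newtons":{"type":"number"}},"required":["plan"]}

```bash
mkdir -p pics; cat > h.py <<'E'
import numpy as np, cv2
from scipy.spatial.transform import Rotation as R
from workcell import sensors, viewer, env
def cam(f):
    a=np.array(f["attitude"],float)
    M=a if a.shape==(3,3) else R.from_euler('xyz',a,degrees=True).as_matrix()
    return np.array(f["position"],float),M
def ray(f,px):
    d=np.array([(px[0]-f["cx"])/f["fx"],(px[1]-f["cy"])/f["fy"]]); u=d.copy()
    for _ in range(20): u=d/(1+f["k1"]*(u@u))
    p,M=cam(f); v=M@np.array([u[0],u[1],1]); return p,v/np.linalg.norm(v)
def atz(f,px,z):
    p,v=ray(f,px); return p+v*(z-p[2])/v[2]
def tri(rs):
    A=sum(np.eye(3)-np.outer(v,v) for p,v in rs); b=sum((np.eye(3)-np.outer(v,v))@p for p,v in rs)
    x=np.linalg.solve(A,b); return x,[np.linalg.norm(np.cross(x-p,v)) for p,v in rs]
def proj(f,P):
    p,M=cam(f); c=M.T@(np.array(P)-p); u=c[:2]/c[2]; u=u*(1+f["k1"]*(u@u)); return [u[0]*f["fx"]+f["cx"],u[1]*f["fy"]+f["cy"]]
def save(f,n): cv2.imwrite("pics/"+n,f["img"][:,:,::-1])
E
python3 - <<'E'
from h import *
np.set_printoptions(precision=1,suppress=True)
print(sensors.state())
fs={n:viewer.grab_frame(n) for n in("scene","top")}
for n,f in fs.items(): save(f,n+"0.png"); print(n,f["position"],f["attitude"],f["fx"],f["k1"])
Z=dict(stirrup_grip=152,stirrup_bar=60,holder=0,holder_peg=125,tester=0,rod_hook=147,green_jar=0,steel_cup=0,tape_kapton=0,board_tx=0)
for k,z in Z.items():
  for n,f in fs.items():
    for d in viewer.pinpoint(k,f)[:3]: print(k,n,round(d["score"],2),np.array(d["location"]),atz(f,d["location"],z))
E
```

```text
{'time_s': 0.0, 'qpos': array([68.9, 18.4, 89.7, -0. , 72. , -1.1]), 'qvel': array([ 0. ,  0.1,  0. ,  0. , -0.1, -0.1]), 'effort': array([  0. , -41.2, -23.2,   0.1,   0. ,  -0. ]), 'ee_pos': array([196.3, 539.9, 227.1]), 'ee_rot': array([-179.9,   -0. ,  160. ]), 'force': array([0.8, 0.4, 0.1]), 'torque': array([-0., -0., -0.]), 'gripper_force': 0.0, 'gripper_width': 91.03702652673607}
scene [ 109.7 -322.2  633. ] [-123.6    1.2  -38.5] 540.8093933124352 0.02658835434819043
top [416.9 286.1 943.6] [-168.6    0.6  -90. ] 448.27082731656833 -0.05021438920087493
stirrup_grip scene 0.77 [218.6 295. ] [354.6 230.6 152. ]
stirrup_grip scene 0.59 [279.1 227.7] [519.3 319.7 152. ]
stirrup_grip top 0.51 [316.4 351.1] [383.9 289.  152. ]
stirrup_bar scene 0.87 [285.8 273.9] [520.5 311.2  60. ]
stirrup_bar scene 0.6 [226.8 338.9] [359.5 237.5  60. ]
stirrup_bar top 0.83 [309.5 286.5] [504.4 302.7  60. ]
stirrup_bar top 0.75 [320.5 349.3] [383.5 281.5  60. ]
stirrup_bar top 0.24 [211.2 275.9] [525.6 498.5  60. ]
holder top 0.66 [302.2 277.6] [529.2 319.3   0. ]
holder top 0.65 [305.1 286.1] [5
[... 170 characters left out ...]
.8   0. ]
tester top 0.72 [361.3 220.6] [653.  191.8   0. ]
tester top 0.41 [372.6 170.2] [768.2 164.    0. ]
rod_hook scene 0.83 [389.1 233.6] [650.8 194.4 147. ]
rod_hook top 0.93 [369.6 202.4] [650.8 190.4 147. ]
rod_hook top 0.59 [275.2 231.3] [596.6 363.8 147. ]
green_jar scene 0.55 [381.6 254.1] [749.8 306.4   0. ]
green_jar top 0.72 [310.1 177.2] [752.3 302.8   0. ]
steel_cup scene 0.71 [442.2 288. ] [759.8 156.9   0. ]
steel_cup top 0.62 [372.6 169.4] [770.1 164.    0. ]
tape_kapton scene 0.83 [238.1 250.8] [533.7 504.5   0. ]
tape_kapton top 0.96 [211.  273.8] [537.5 513.5   0. ]
board_tx scene 0.5 [310.9 260.9] [626.5 380.    0. ]
board_tx top 0.69 [275.2 230.6] [631.3 378.1   0. ]
```

View pics/scene0.png

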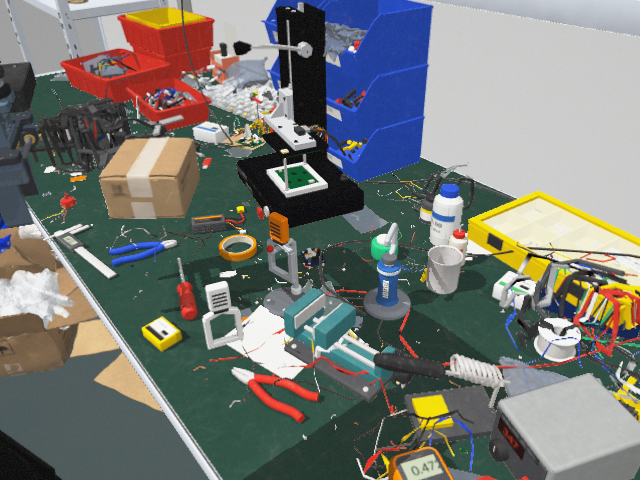

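View pics/top0.png

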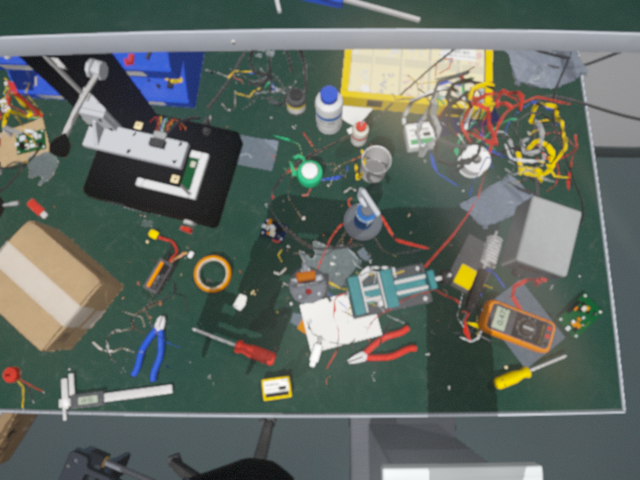

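The scene view shows the orange stirrup on the holder at about (279,228). The white look-alike stands at (223,310) and the tester at (388,280). A teal vise sits in front, at about (330,325). In the top view the orange grip is at about (307,277) and the hook at about (369,202).

```bash
cat >> h.py <<'E'
def plan(target,yaw,n,start=None):
    s=sensors.state(); Rm=R.from_euler('xyz',s["ee_rot"],degrees=True); Rt=R.from_euler('xyz',[180,0,yaw],degrees=True)
    rv=(Rm.inv()*Rt).as_rotvec()/n; step=(np.array(target)-s["ee_pos"])/n/10
    print("from",s["ee_pos"],s["ee_rot"])
    for i in range(n):
        Ri=Rm*R.from_rotvec(rv*i); print([*np.round(Ri.inv().apply(step),3),*np.round(rv,4)])
E
python3 - <<'E'
from h import *
np.set_printoptions(precision=1,suppress=True)
f=viewer.grab_frame("wrist"); p,M=cam(f); s=sensors.state()
Rm=R.from_euler('xyz',s["ee_rot"],degrees=True)
print("cam offset in tool",Rm.inv().apply(p-s["ee_pos"]),"axis",Rm.inv().apply(M[:,2]),Rm.inv().apply(M[:,0]),f["fx"])
fs={n:viewer.grab_frame(n) for n in("scene","top")}
for k,a,b in (("grip",(279.1,227.7),(307,277)),("hook",(389.1,233.6),(369.6,202.4)),("peg",(284.1,247.6),(304.6,276.8)),("white",(218.6,295),(316.4,351.1))):
    print(k,*tri([ray(fs["scene"],a),ray(fs["top"],b)]))
plan([420,300,330],90,10)
E
```

```text
cam offset in tool [  72.4    0.2 -156.4] axis [-0.3 -0.   1. ] [-0.  1.  0.] 386.5428833400832
grip [510.6 305.4 162.6] [np.float64(0.3708868768156739), np.float64(0.37088687681573523)]
hook [649.  191.3 149.7] [np.float64(1.0964174910193), np.float64(1.0964174910191575)]
peg [518.2 310.  117.1] [np.float64(1.586124408575739), np.float64(1.5861244085758455)]
white [381.3 289.4 100.6] [np.float64(0.5414325313718716), np.float64(0.5414325313719107)]
from [196.5 540.4 228. ] [180.  -0. 160.]
[np.float64(-2.922), np.float64(-1.495), np.float64(-1.02), np.float64(0.0), np.float64(-0.0), np.float64(0.1222)]
[np.float64(-3.082), np.float64(-1.128), np.float64(-1.02), np.float64(0.0), np.float64(-0.0), np.float64(0.1222)]
[np.float64(-3.197), np.float64(-0.744), np.float64(-1.02), np.float64(0.0), np.float64(-0.0), np.float64(0.1222)]
[np.float64(-3.264), np.float64(-0.349), np.float64(-1.02), np.float64(0.0), np.float64(-0.0), np.float64(0.1222)]
[np.float64(-3.282), np.float64(0.052), np.float64(-1.02), np.float64(0.0), np.float64(-0.0), np.float64(0.1222)]
[np.float64(-3.251), np.float64(0.451), np.float64(-1.02), np.float64(0.0), np.float64(-0.0), np.float64(0.1222)]
[np.float64(-3.172), np.float64(0.844), np.float64(-1.02), np.float64(0.0), np.float64(-0.0), np.float64(0.1222)]
[np.float64(-3.045), np.float64(1.225), np.float64(-1.02), np.float64(0.0), np.float64(-0.0), np.float64(0.1222)]
[np.float64(-2.873), np.float64(1.587), np.float64(-1.02), np.float64(0.0), np.float64(-0.0), np.float64(0.1222)]
[np.float64(-2.659), np.float64(1.925), np.float64(-1.02), np.float64(0.0), np.float64(-0.0), np.float64(0.1222)]
```

step_arm(plan=[-2.7,-2.2,-1.1,0,0,0.122,-3.0,-1.9,-1.1,0,0,0.122,-3.2,-1.5,-1.1,0,0,0.122,-3.4,-1.1,-1.1,0,0,0.122,-3.5,-0.7,-1.1,0,0,0.122], hand=9.1)

```text
time_s: 1.67
ee_pos: [287.8, 386.9, 283.5]
ee_rot: [180.0, 0.0, 124.8]
force: [0.1, -0.3, 0.4]
gripper_width: 91.2
gripper_force: 0.0
```

```bash
python3 -c "
from h import *
plan([490,290,340],90,5)"
```

```text
from [287.83969552 386.90456809 283.49676413] [1.79983189e+02 3.39359138e-03 1.24760205e+02]
[np.float64(-3.898), np.float64(2.217), np.float64(-1.129), np.float64(0.0001), np.float64(-0.0), np.float64(0.1213)]
[np.float64(-3.601), np.float64(2.672), np.float64(-1.129), np.float64(0.0001), np.float64(-0.0), np.float64(0.1213)]
[np.float64(-3.251), np.float64(3.088), np.float64(-1.129), np.float64(0.0001), np.float64(-0.0), np.float64(0.1213)]
[np.float64(-2.853), np.float64(3.459), np.float64(-1.13), np.float64(0.0001), np.float64(-0.0), np.float64(0.1213)]
[np.float64(-2.413), np.float64(3.779), np.float64(-1.13), np.float64(0.0001), np.float64(-0.0), np.float64(0.1213)]
```

step_arm(plan=[-3.3,2.0,-1.1,0,0,0.121,-3.0,2.4,-1.1,0,0,0.121,-2.7,2.8,-1.1,0,0,0.121,-2.4,3.1,-1.1,0,0,0.121,-2.0,3.4,-1.1,0,0,0.121])

```text
time_s: 2.08
ee_pos: [467.6, 310.3, 338.8]
ee_rot: [180.0, -0.0, 90.0]
force: [0.3, 1.3, -0.0]
gripper_width: 90.8
gripper_force: 0.0
```

```bash
python3 - <<'E'
from h import *
np.set_printoptions(precision=1,suppress=True)
fs={n:viewer.grab_frame(n) for n in("wrist","scene")}
f=fs["wrist"]
save(f,"w1.png")
print(sensors.state()["ee_pos"])
for k,z in dict(stirrup_grip=162,stirrup_bar=68.5,holder=0,holder_peg=125,tester=0,rod_hook=147).items():
    for n,f in fs.items():
        for d in viewer.pinpoint(k,f)[:2]: print(k,n,round(d["score"],2),np.array(d["location"]),atz(f,d["location"],z))
E
```

```text
[471.3 309.5 339. ]
stirrup_grip wrist 0.61 [369.6 222. ] [510.6 310.1 162. ]
stirrup_grip wrist 0.58 [236.6 231.7] [392.6 301.2 162. ]
stirrup_grip scene 0.91 [215.7 296.1] [345.3 219.6 162. ]
stirrup_grip scene 0.77 [277.6 228.7] [507.2 305.4 162. ]
stirrup_bar wrist 0.97 [355.9 208.8] [506.8 304.7  68.5]
stirrup_bar wrist 0.69 [251.  212.8] [388.9 300.1  68.5]
stirrup_bar scene 0.91 [284.3 271.5] [516.4 309.1  68.5]
stirrup_bar scene 0.61 [224.7 336.5] [356.  235.6  68.5]
holder wrist 0.93 [356.2 198.4] [513.1 305.8   0. ]
holder scene 0.9 [284.5 304. ] [510.3 306.7   0. ]
holder_peg wrist 0.98 [364.7 213.1] [510.3 310.9 125. ]
holder_peg wrist 0.42 [448.9 143.4] [587.8 377.8 125. ]
holder_peg scene 0.87 [284.2 246.1] [516.1 303.2 125. ]
tester wrist 0.93 [451.4 284.1] [647.7 187.3   0. ]
tester scene 0.92 [385.8 300.1] [656.4 198.5   0. ]
tester scene 0.59 [309.9 260.1] [626.7 383.5   0. ]
rod_hook wrist 0.74 [354.9 196.5] [498.4 330.5 147. ]
rod_hook scene 0.66 [385.5 234.2] [645.1 197.  147. ]
```

View pics/w1.png

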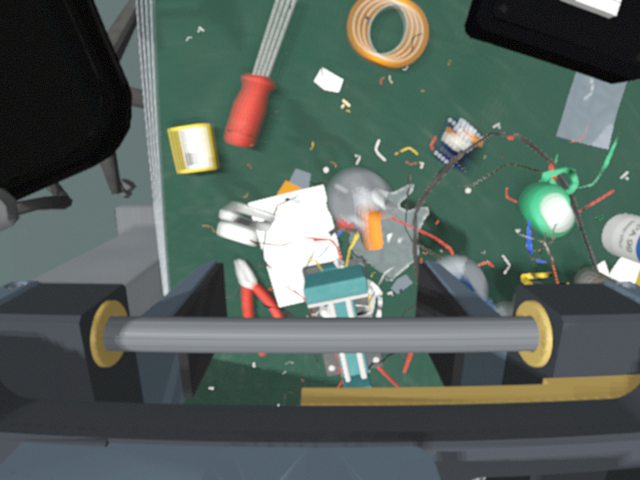

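The wrist view, a little blurred, shows the orange grip edge-on at about (373,230) above the holder foot at (356,198). The vise lies just below at (340,290), and the tester is partly hidden at (460,280). Next I'll fit the grip's pose to its orange silhouette in all the views.

```bash
cat >> h.py <<'E'
def omask(f,c,r=45):
    h=cv2.cvtColor(f["img"],cv2.COLOR_RGB2HSV)
    m=cv2.inRange(h,(5,150,90),(20,255,255)); w=np.zeros_like(m); c=[int(v) for v in c]
    w[max(0,c[1]-r):c[1]+r,max(0,c[0]-r):c[0]+r]=1; m=m*w
    n,l,st,ct=cv2.connectedComponentsWithStats(m)
    i=1+np.argmax(st[1:,4]); return (l==i).astype(np.uint8)
def boxmask(f,p,S=4):
    x,y,z,t=p; c=np.array([[a,b,d] for a in(-8,8) for b in(-17,17) for d in(-23,23)],float)
    P=R.from_euler('z',t,degrees=True).apply(c)+[x,y,z]
    q=np.array([proj(f,k) for k in P]); hull=cv2.convexHull(q.astype(np.float32))
    m=np.zeros((480*S,640*S),np.uint8); cv2.fillConvexPoly(m,np.round((hull+.5)*S).astype(np.int32),1)
    return cv2.resize(m.astype(np.float32),(640,480),interpolation=cv2.INTER_AREA)
E
python3 - <<'E'
from h import *
from scipy.optimize import minimize
np.set_printoptions(precision=2,suppress=True)
fs=[viewer.grab_frame(n) for n in("wrist","scene","top")]
g=[511,307,162]; ms=[omask(f,proj(f,g)) for f in fs]
print([m.sum() for m in ms],[proj(f,g) for f in fs])
def cost(p,use=(0,1,2)):
    return sum(np.abs(boxmask(fs[i],p)-ms[i]).sum()/ms[i].sum() for i in use)
for use in((0,),(1,),(0,1),(0,1,2)):
  best=min((minimize(cost,[511,307,162,t],args=(use,),method="Nelder-Mead",options=dict(initial_simplex=np.array([[511,307,162,t],[517,307,162,t],[511,313,162,t],[511,307,168,t],[511,307,162,t+12]]),maxiter=150)) for t in(-20,0,20)),key=lambda r:r.fun)
  print(use,best.x,best.fun)
f=fs[0]; c=f["img"][140:300,300:520]; cv2.imwrite("pics/w2.png",cv2.resize(c,None,fx=3.5,fy=3.5,interpolation=cv2.INTER_CUBIC)[:,:,::-1])
for k,z in dict(holder_peg=125,stirrup_bar=68.5,stirrup_grip=162).items():
  for d in viewer.pinpoint(k,f)[:1]: print(k,d["location"],atz(f,d["location"],z))
E
```

```text
Traceback (most recent call last):
  File "h.py", line 31, in omask
    i=1+np.argmax(st[1:,4]); return (l==i).astype(np.uint8)
        ~~~~~~~~~^^^^^^^^^^
ValueError: attempt to get argmax of an empty sequence
```

```bash
cat > fit.py <<'E'
from h import *
from scipy.optimize import minimize
def run(fs,g,uses,ts=(-20,0,20)):
    ms=[omask(f,proj(f,g)) for f in fs]; print([int(m.sum()) for m in ms])
    def cost(p,use): return sum(np.abs(boxmask(fs[i],p)-ms[i]).sum()/ms[i].sum() for i in use)
    for use in uses:
        rs=[]
        for t in ts:
            x0=np.array([*g,t]); rs.append(minimize(cost,x0,args=(use,),method="Nelder-Mead",options=dict(initial_simplex=np.vstack([x0,x0+np.diag([6,6,6,12])]),maxiter=150)))
        b=min(rs,key=lambda r:r.fun); print(use,np.round(b.x,1),round(b.fun,3),[round(r.fun,3) for r in rs])
E
python3 - <<'E'
from fit import *
np.set_printoptions(precision=2,suppress=True)
fs=[viewer.grab_frame(n) for n in("wrist","scene")]
f=fs[0]; c=f["img"][140:300,300:520]; cv2.imwrite("pics/w2.png",cv2.resize(c,None,fx=3.5,fy=3.5,interpolation=cv2.INTER_CUBIC)[:,:,::-1])
for k,z in dict(holder_peg=125,stirrup_bar=68.5,stirrup_grip=162,holder=0).items():
  for d in viewer.pinpoint(k,f)[:1]: print(k,d["location"],atz(f,d["location"],z))
run(fs,[511,307,162],((0,),(1,),(0,1)))
E
```

```text
holder_peg [369.2, 215.6] [513.01 310.08 125.  ]
stirrup_bar [356.6, 204.6] [505.68 311.08  68.5 ]
stirrup_grip [238.9, 229.4] [393.31 304.24 162.  ]
holder [356.3, 198.5] [511.45 307.23   0.  ]
[833, 483]
(0,) [517.  294.5 111.2   9.4] 0.071 [np.float64(0.165), np.float64(0.071), np.float64(0.282)]
(1,) [519.9 322.8 151.7  -0.7] 0.177 [np.float64(0.187), np.float64(0.204), np.float64(0.177)]
(0, 1) [510.2 308.4 160.4  11.1] 0.616 [np.float64(0.627), np.float64(0.616), np.float64(0.622)]
```

View pics/w2.png

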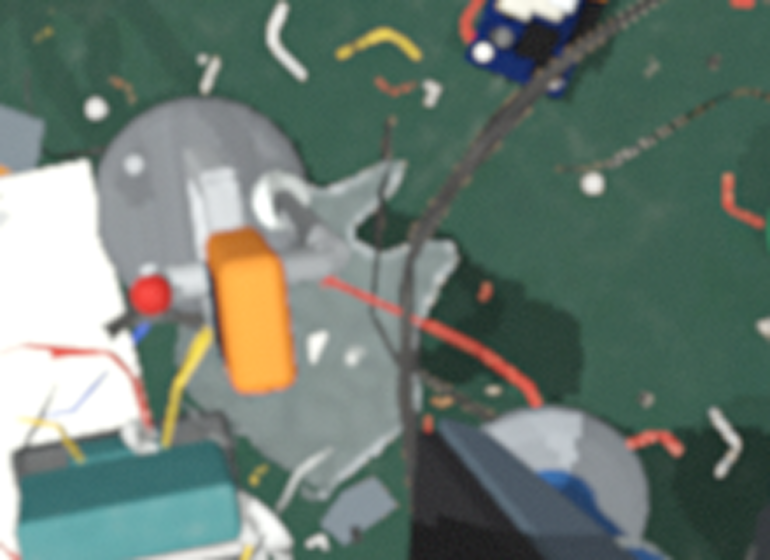

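The close-up shows the orange grip's long side tilted about 9–11° and the peg running from the red ball at crop (150,295) to (335,260), which also gives about 11° of yaw. Both sit square on the holder at about (511,308). Before grasping, I'll look at the tester's hook from above.

step_arm(plan=[-2.75,2.85,0,0,0,0,-2.75,2.85,0,0,0,0,-2.75,2.85,0,0,0,0,-2.75,2.85,0,0,0,0,-2.75,2.85,0,0,0,0])

```text
time_s: 3.65
ee_pos: [610.7, 173.6, 338.1]
ee_rot: [180.0, -0.0, 90.4]
force: [-0.3, 0.0, -0.1]
gripper_width: 91.0
gripper_force: 0.0
```

step_arm(plan=[-1.5,1.5,0,0,0,0,0,0,0,0,0,0,0,0,0,0,0,0])

```text
time_s: 3.9
ee_pos: [625.2, 159.3, 337.2]
ee_rot: [-179.9, -0.0, 90.3]
force: [-0.7, 0.6, 0.6]
gripper_width: 91.0
gripper_force: 0.0
```

```bash
python3 - <<'E'
from h import *
np.set_printoptions(precision=1,suppress=True)
fs={n:viewer.grab_frame(n) for n in("wrist","scene","top")}
f=fs["wrist"]; q=proj(f,[650,193,150]); print(q,sensors.state()["ee_pos"])
x0=int(np.clip(q[0]-100,0,440)); y0=int(np.clip(q[1]-75,0,330)); print("crop",x0,y0)
cv2.imwrite("pics/w3.png",cv2.resize(f["img"][y0:y0+150,x0:x0+200],None,fx=4,fy=4,interpolation=cv2.INTER_CUBIC)[:,:,::-1])
for k,z in dict(tester=0,rod_hook=147,green_jar=0,steel_cup=0).items():
  for n,f in fs.items():
    for d in viewer.pinpoint(k,f)[:1]: print(k,n,round(d["score"],2),np.array(d["location"]),atz(f,d["location"],z))
E
```

```text
[np.float64(349.41365058241206), np.float64(182.13332235222816)] [623.9 161.1 338.2]
crop 249 107
tester wrist 0.87 [338.9 171. ] [647.1 189.9   0. ]
tester scene 0.97 [384.8 301. ] [653.3 197.8   0. ]
tester top 0.62 [362.4 223.5] [646.5 189.5   0. ]
rod_hook wrist 0.65 [347.4 187. ] [648.5 188.3 147. ]
rod_hook top 0.85 [369.1 199.3] [656.7 191.1 147. ]
green_jar wrist 0.58 [428.4  73.3] [753.2 308.    0. ]
green_jar scene 0.88 [380.5 254.4] [747.4 307.1   0. ]
green_jar top 0.76 [310.2 178.6] [749.  302.6   0. ]
steel_cup wrist 0.69 [429.  189.4] [763.3 167.5   0. ]
steel_cup scene 0.61 [440.9 286.1] [762.2 162.1   0. ]
steel_cup top 0.58 [370.7 169.2] [770.6 168.2   0. ]
```

View pics/w3.png

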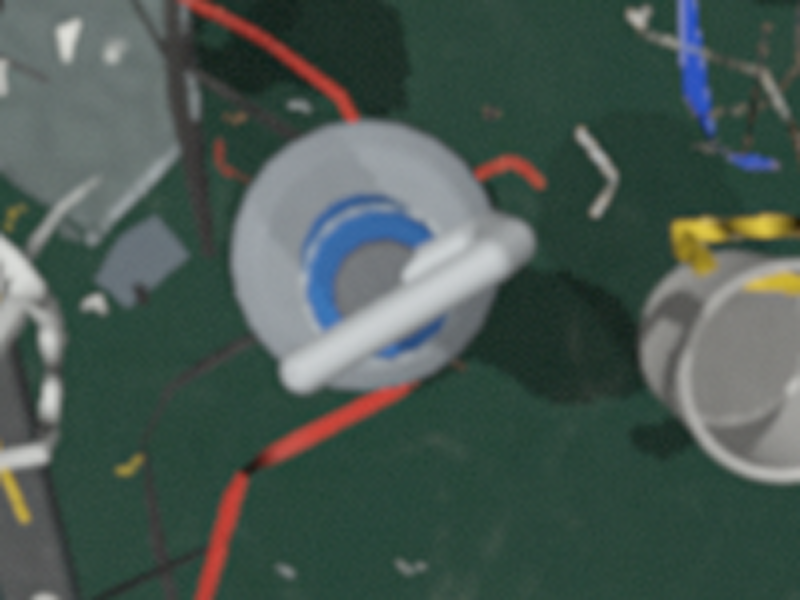

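```bash
python3 - <<'E'
from h import *
np.set_printoptions(precision=1,suppress=True)
f=viewer.grab_frame("wrist")
g=lambda c,z: atz(f,(249+c[0]/4,107+c[1]/4),z)
a=g((300,370),151);b=g((518,235),151); d=b-a
t=np.degrees(np.arctan2(d[1],d[0])); print(a,b,np.linalg.norm(d),t, "axis est",a+d/np.linalg.norm(d)*29)
print("head",g((385,282),106),"foot",g((365,255),8),"holder yaw 11")
h=viewer.grab_frame("scene")
for P in ([650,190,90],[650,190,0]): print(proj(h,P))
plan([511,308,230],101,5)
E
```

```text
[627.3 178.2 151. ] [674.9 208.5 151. ] 56.4105011520185 32.49290754839245 axis est [651.8 193.8 151. ]
head [648.7 193.4 106. ] foot [648.3 191.7   8. ] holder yaw 11
[np.float64(388.98485724590387), np.float64(263.1371215749316)]
[np.float64(386.54493310318986), np.float64(303.97403546932844)]
from [624.7 160.1 337.9] [-180.    -0.    90.4]
[np.float64(2.974), np.float64(-2.253), np.float64(2.158), np.float64(-0.0), np.float64(-0.0), np.float64(-0.037)]
[np.float64(3.055), np.float64(-2.141), np.float64(2.158), np.float64(-0.0), np.float64(-0.0), np.float64(-0.037)]
[np.float64(3.132), np.float64(-2.027), np.float64(2.158), np.float64(-0.0), np.float64(-0.0), np.float64(-0.037)]
[np.float64(3.205), np.float64(-1.91), np.float64(2.158), np.float64(-0.0), np.float64(-0.0), np.float64(-0.037)]
[np.float64(3.273), np.float64(-1.79), np.float64(2.158), np.float64(-0.0), np.float64(-0.0), np.float64(-0.037)]
```

The hook bar runs from the lip at crop (300,370) to the bend at (518,235). That puts the tester axis at about (649,193) with a yaw of about 32°. Now I'll go to the stirrup.

step_arm(plan=[3.0,-2.25,1.6,0,0,-0.037,3.05,-2.15,1.6,0,0,-0.037,3.1,-2.0,1.6,0,0,-0.037,3.2,-1.9,1.6,0,0,-0.037,3.25,-1.8,1.6,0,0,-0.037])

```text
time_s: 5.17
ee_pos: [510.1, 308.6, 257.4]
ee_rot: [180.0, -0.0, 101.1]
force: [0.1, 0.4, 0.0]
gripper_width: 91.1
gripper_force: 0.0
```

step_arm(plan=[0,0,1.0,0,0,0,0,0,0.5,0,0,0,0,0,0,0,0,0])

```text
time_s: 5.42
ee_pos: [511.1, 307.2, 241.9]
ee_rot: [-179.9, 0.1, 101.0]
force: [-0.0, -0.9, 0.0]
gripper_width: 91.0
gripper_force: 0.0
```

```bash
python3 - <<'E'
from fit import *
np.set_printoptions(precision=2,suppress=True)
f=viewer.grab_frame("wrist"); save(f,"w4.png")
print(sensors.state()["ee_pos"],proj(f,[511,308,162]))
for k,z in dict(holder_peg=125,stirrup_grip=162,stirrup_bar=68.5,holder=0).items():
  for d in viewer.pinpoint(k,f)[:1]: print(k,d["location"],atz(f,d["location"],z))
plan([511,308,158],101,4)
E
```

```text
[511.86 306.99 242.83] [np.float64(321.05642016819706), np.float64(252.67285686470575)]
holder_peg [324.4, 238.5] [513.39 307.99 125.  ]
stirrup_grip [319.1, 251.9] [509.68 308.27 162.  ]
stirrup_bar [194.1, 201.7] [399.21 304.05  68.5 ]
holder [322.5, 207.8] [512.15 307.67   0.  ]
from [512.47 306.94 243.86] [179.9   -0.03 100.89]
[np.float64(0.032), np.float64(-0.035), np.float64(2.146), np.float64(0.0005), np.float64(-0.0001), np.float64(-0.0005)]
[np.float64(0.032), np.float64(-0.034), np.float64(2.146), np.float64(0.0005), np.float64(-0.0001), np.float64(-0.0005)]
[np.float64(0.032), np.float64(-0.033), np.float64(2.146), np.float64(0.0005), np.float64(-0.0001), np.float64(-0.0005)]
[np.float64(0.033), np.float64(-0.032), np.float64(2.146), np.float64(0.0005), np.float64(-0.0001), np.float64(-0.0005)]
```

View pics/w4.png

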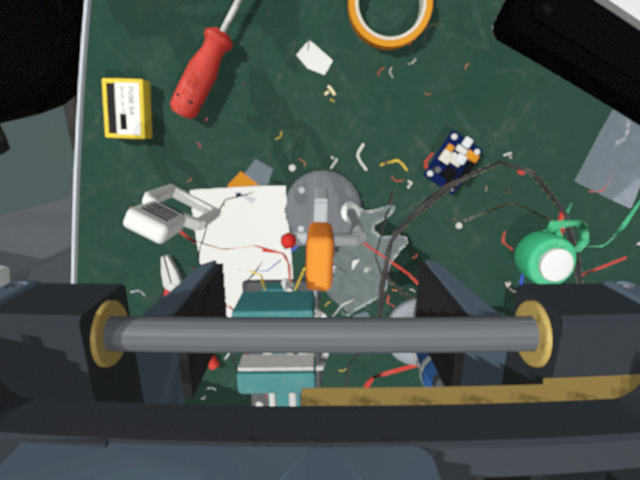

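The grip sits at about (319,257), centred and square between the fingers, and its surroundings are clear. Next I descend and close.

step_arm(plan=[0,0,2.2,0,0,0,0,0,2.2,0,0,0,0,0,2.0,0,0,0,0,0,1.5,0,0,0,0,0,0.5,0,0,0])

```text
time_s: 6.08
ee_pos: [510.8, 306.4, 157.0]
ee_rot: [-179.8, 0.1, 100.9]
force: [-0.2, -0.8, 0.8]
gripper_width: 91.0
gripper_force: 0.0
```

step_arm(plan=[0,0,0,0,0,0,0,0,0,0,0,0,0,0,0,0,0,0,0,0,0,0,0,0,0,0,0,0,0,0], hand=0, newtons=40)

```text
time_s: 6.5
ee_pos: [511.8, 307.9, 160.1]
ee_rot: [179.9, -0.0, 101.0]
force: [-0.1, 0.7, 0.2]
gripper_width: 60.6
gripper_force: 0.0
```

step_arm(plan=[0,0,0,0,0,0,0,0,0,0,0,0,0,0,0,0,0,0,0,0,0,0,0,0,0,0,0,0,0,0])

```text
time_s: 6.92
ee_pos: [511.2, 307.7, 159.0]
ee_rot: [180.0, -0.0, 101.0]
force: [-0.2, 0.6, -0.3]
gripper_width: 27.2
gripper_force: 0.0
```

step_arm(plan=[0,0,0,0,0,0,0,0,0,0,0,0,0,0,0,0,0,0,0,0,0,0,0,0,0,0,0,0,0,0])

```text
time_s: 7.33
ee_pos: [511.1, 307.7, 158.9]
ee_rot: [-180.0, -0.0, 101.0]
force: [-0.6, 0.1, 0.4]
gripper_width: 15.6
gripper_force: 40.0
```

Gripped at 16 mm. I lift about 23 mm.

step_arm(plan=[0,0,-0.6,0,0,0,0,0,-0.6,0,0,0,0,0,-0.6,0,0,0,0,0,-0.5,0,0,0,0,0,0,0,0,0])

```text
time_s: 7.75
ee_pos: [512.1, 308.1, 183.7]
ee_rot: [179.8, -0.1, 101.0]
force: [0.6, 0.8, -0.6]
gripper_width: 16.1
gripper_force: 40.0
```

```bash
python3 - <<'E'
from h import *
np.set_printoptions(precision=1,suppress=True)
s=sensors.state(); print(s["ee_pos"],s["force"],s["torque"],s["gripper_width"])
f=viewer.grab_frame("scene")
for k in("stirrup_grip","stirrup_bar","holder_peg"):
  for d in viewer.pinpoint(k,f)[:2]: print(k,round(d["score"],2),np.array(d["location"]))
for P in([511,308,184],[511,308,90.5],[511,308,125]): print(np.array(proj(f,P)))
E
```

```text
[512.1 308.1 183.7] [ 0.6  0.8 -0.6] [-0.1  0.  -0. ] 16.087839163268942
stirrup_grip 0.82 [218.2 297. ]
stirrup_grip 0.77 [278.1 215.9]
stirrup_bar 0.63 [383.5 254.3]
stirrup_bar 0.6 [285.1 261.2]
holder_peg 0.93 [283.3 247.1]
[277.8 215.7]
[281.3 262.7]
[280.1 246. ]
```

The lift agrees with the expected projection. Now I move off along the peg, then rise.

step_arm(plan=[0,-1.2,0,0,0,0,0,-1.2,0,0,0,0,0,-1.2,0,0,0,0,0,-1.2,0,0,0,0,0,-1.0,0,0,0,0])

```text
time_s: 8.37
ee_pos: [453.3, 296.2, 181.6]
ee_rot: [-179.9, 0.0, 101.0]
force: [0.4, 0.2, -1.3]
gripper_width: 15.8
gripper_force: 40.0
```

step_arm(plan=[0,0,-1.5,0,0,0,0,0,-2.0,0,0,0,0,0,-2.0,0,0,0,0,0,-1.0,0,0,0,0,0,0,0,0,0])

```text
time_s: 8.78
ee_pos: [455.4, 297.3, 249.3]
ee_rot: [179.7, -0.1, 101.0]
force: [-0.2, 0.3, -1.7]
gripper_width: 16.0
gripper_force: 40.0
```

```bash
python3 - <<'E'
from h import *
np.set_printoptions(precision=1,suppress=True)
s=sensors.state(); print(s["ee_pos"],s["force"],s["torque"],s["gripper_width"])
f=viewer.grab_frame("scene")
for k in("stirrup_grip","stirrup_bar","holder_peg","holder"):
  for d in viewer.pinpoint(k,f)[:2]: print(k,round(d["score"],2),np.array(d["location"]))
e=s["ee_pos"]
for P in(e+[0,0,3],e+[0,0,-90.5],[511,308,125],[511,308,0]): print(np.array(proj(f,P)))
plan([594,158,248],122,5)
E
```

```text
[455.4 297.3 249.3] [-0.2  0.3 -1.7] [0.  0.1 0. ] 16.001459871906526
stirrup_grip 0.72 [248.2 193.6]
stirrup_grip 0.69 [441.9 287.3]
stirrup_bar 0.77 [223.9 337.2]
stirrup_bar 0.74 [259.1 242.8]
holder_peg 0.56 [283.3 247.8]
holder 0.64 [284.9 304.7]
[247.7 191.5]
[253.4 244.1]
[280.1 246. ]
[284.4 303.5]
from [453.7 296.2 245.5] [-179.8    0.1  101. ]
[np.float64(-3.248), np.float64(2.227), np.float64(-0.054), np.float64(-0.0006), np.float64(0.0001), np.float64(-0.0733)]
[np.float64(-3.402), np.float64(1.983), np.float64(-0.053), np.float64(-0.0006), np.float64(0.0001), np.float64(-0.0733)]
[np.float64(-3.539), np.float64(1.729), np.float64(-0.052), np.float64(-0.0006), np.float64(0.0001), np.float64(-0.0733)]
[np.float64(-3.656), np.float64(1.465), np.float64(-0.052), np.float64(-0.0006), np.float64(0.0001), np.float64(-0.0733)]
[np.float64(-3.753), np.float64(1.193), np.float64(-0.051), np.float64(-0.0006), np.float64(0.0001), np.float64(-0.0733)]
```

step_arm(plan=[-3.25,2.2,0,0,0,-0.073,-3.4,2.0,0,0,0,-0.073,-3.55,1.7,0,0,0,-0.073,-3.65,1.45,0,0,0,-0.073,-3.75,1.2,0,0,0,-0.073])

```text
time_s: 9.45
ee_pos: [594.7, 156.7, 245.7]
ee_rot: [-179.9, -0.0, 122.1]
force: [-0.0, 0.8, -1.9]
gripper_width: 16.0
gripper_force: 40.0
```

step_arm(plan=[0,0,1.0,0,0,0,0,0,1.0,0,0,0,0,0,1.0,0,0,0,0,0,0.3,0,0,0,0,0,0,0,0,0])

```text
time_s: 9.87
ee_pos: [592.4, 159.0, 212.2]
ee_rot: [-179.8, -0.1, 122.0]
force: [0.9, 0.1, -0.8]
gripper_width: 16.0
gripper_force: 40.0
```

```bash
python3 - <<'E'
from h import *
np.set_printoptions(precision=1,suppress=True)
s=sensors.state(); print(s["ee_pos"],s["ee_rot"],s["force"],s["torque"],s["gripper_width"])
fs={n:viewer.grab_frame(n) for n in("scene","wrist","top")}
e=s["ee_pos"]
pts=dict(stirrup_grip=e+[0,0,3],stirrup_bar=e+[0,0,-90.5],rod_hook=np.array([649,192.5,147]),tester=np.array([649,192.5,0]))
for k,P in pts.items():
  for n,f in fs.items():
    for d in viewer.pinpoint(k,f)[:2]: print(k,n,round(d["score"],2),np.array(d["location"]),"exp",np.array(proj(f,P)),atz(f,d["location"],P[2])-P)
f=fs["scene"]; q=proj(f,e+[20,10,-40]); x0,y0=int(q[0]-70),int(q[1]-60); print("crop",x0,y0)
A=cv2.resize(f["img"][y0:y0+150,x0:x0+130],(520,600),interpolation=cv2.INTER_CUBIC)
cv2.imwrite("pics/s5.png",A[:,:,::-1])
E
```

```text
[592.4 159.  212.2] [-179.8   -0.1  122. ] [ 0.9  0.1 -0.8] [-0.1 -0.   0. ] 15.958605870477507
stirrup_grip scene 0.92 [217.6 294.9] exp [379.8 218.9] [-270.7   -0.1    0. ]
stirrup_grip scene 0.73 [380.4 220.4] exp [379.8 218.9] [-2.3 -3.6  0. ]
stirrup_grip wrist 0.86 [320.1 308.6] exp [319.  308.7] [0.4 0.3 0. ]
stirrup_grip top 0.81 [315.1 350.2] exp [393.9 224.5] [-204.4  131.9    0. ]
stirrup_grip top 0.46 [393.5 224.4] exp [393.9 224.5] [0.1 0.6 0. ]
stirrup_bar scene 0.86 [380.7 269.2] exp [377.5 269.9] [ 5. -2. -0.]
stirrup_bar scene 0.72 [224.1 338. ] exp [377.5 269.9] [-261.6   22.1   -0. ]
stirrup_bar wrist 0.5 [336.1  25.7] exp [320.  248.6] [-64.4 121.1   0. ]
stirrup_bar top 0.64 [318.5 348.7] exp [385.6 236.2] [-205.5  126.4    0. ]
stirrup_bar top 0.52 [388.  236.6] exp [385.6 236.2] [-0.8 -4.4  0. ]
rod_hook scene 0.6 [389.2 234.8] exp [389.2 234.5] [-0.6 -0.7  0. ]
rod_hook wrist 0.66 [422.3 266.1] exp [427.9 262.8] [-1.7 -3.5 -0. ]
rod_hook top 0.69 [369.5 199.9] exp [368.5 203.3] [ 6.6 -2.1  0. ]
tester scene 0.63 [385.8 302.7] exp [385.2 303.5] [2.4 0.8 0. ]
tester wrist 0.67 [386.9 216.9] exp [388.1 215.3] [-0.1 -1.9  0. ]
tester wrist 0.25 [323.2 309.2] exp [388.1 215.3] [  -0.8 -117.9    0. ]
tester top 0.71 [363.3 221.4] exp [361.  222.4] [ 2.2 -5.   0. ]
crop 313 175
```

View pics/s5.png

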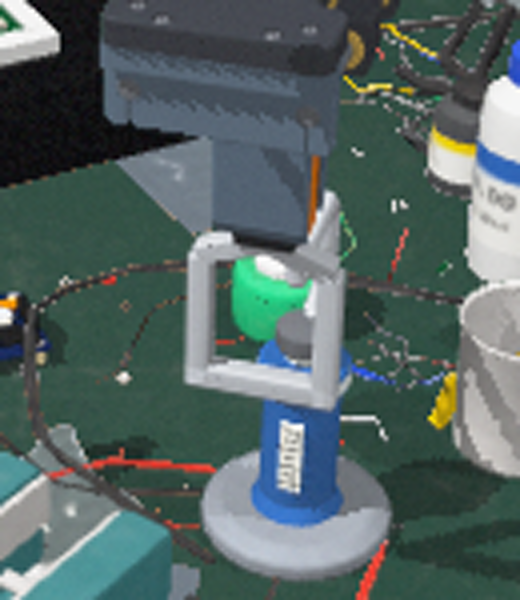

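The stirrup hangs upright with its lower bar level at crop (185–335, 385), in front of the hook. Its bar height sits between the rod head and the lip. Next I drive in along +x of the hook.

step_arm(plan=[0.2,1.0,0,0,0,0,0,1.0,0,0,0,0,0,0.8,0,0,0,0,0,0.7,0,0,0,0,0,0,0,0,0,0])

```text
time_s: 11.03
ee_pos: [624.3, 179.4, 213.4]
ee_rot: [180.0, -0.0, 121.9]
force: [-0.2, -0.2, -1.0]
gripper_width: 15.6
gripper_force: 40.0
```

step_arm(plan=[0,0.8,0,0,0,0,0,0.8,0,0,0,0,0,0.8,0,0,0,0,0,0.5,0,0,0,0,0,0,0,0,0,0])

```text
time_s: 11.45
ee_pos: [648.4, 194.4, 213.6]
ee_rot: [180.0, -0.0, 121.9]
force: [-0.3, 0.9, -1.0]
gripper_width: 16.3
gripper_force: 40.0
```

```bash
python3 - <<'E'
from h import *
np.set_printoptions(precision=1,suppress=True)
s=sensors.state(); print(s["ee_pos"],s["ee_rot"],s["force"],s["torque"],s["gripper_width"])
f=viewer.grab_frame("scene")
e=s["ee_pos"]
for k,P in dict(stirrup_bar=e+[0,0,-90.5],rod_hook=[649,192.5,147]).items():
  for d in viewer.pinpoint(k,f)[:2]: print(k,round(d["score"],2),np.array(d["location"]),np.array(proj(f,P)))
q=proj(f,[649,192,130]); x0,y0=int(q[0]-60),int(q[1]-60); print("crop",x0,y0)
cv2.imwrite("pics/s6.png",cv2.resize(f["img"][y0:y0+130,x0:x0+120],(553,600),interpolation=cv2.INTER_CUBIC)[:,:,::-1])
E
```

```text
[648.4 194.4 213.6] [180.   -0.  121.9] [-0.3  0.9 -1. ] [-0.1  0.1 -0. ] 16.288227587283924
stirrup_bar 0.82 [389.1 245.8] [387.4 246.2]
stirrup_bar 0.8 [225.1 338.5] [387.4 246.2]
rod_hook 0.75 [388.5 234.7] [389.2 234.5]
crop 328 183
```

View pics/s6.png

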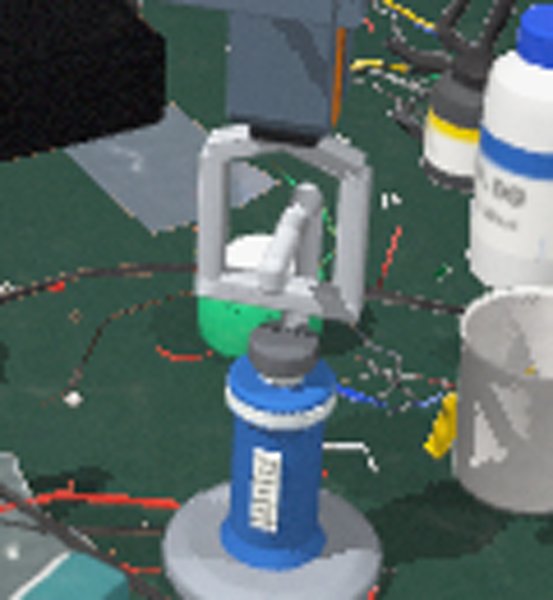

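The hook passes through the loop and the bar is under it, with the lip in front at crop (270,285). I raise the stirrup to contact, watching the force.

step_arm(plan=[0,0,-0.6,0,0,0,0,0,-0.6,0,0,0,0,0,-0.3,0,0,0,0,0,0,0,0,0])

```text
time_s: 11.93
ee_pos: [647.8, 193.8, 230.7]
ee_rot: [179.8, 0.0, 121.9]
force: [-0.3, 0.7, -1.9]
gripper_width: 15.5
gripper_force: 40.0
```

step_arm(plan=[0,0,-0.3,0,0,0,0,0,-0.3,0,0,0,0,0,-0.4,0,0,0,0,0,0,0,0,0])

```text
time_s: 12.27
ee_pos: [647.3, 193.6, 238.8]
ee_rot: [-180.0, -0.0, 121.9]
force: [1.1, 0.7, -6.3]
gripper_width: 16.1
gripper_force: 40.0
```

step_arm(plan=[0,0,-0.5,0,0,0,0,0,-0.5,0,0,0,0,0,0,0,0,0])

```text
time_s: 12.52
ee_pos: [647.1, 193.6, 249.6]
ee_rot: [-180.0, -0.0, 121.9]
force: [0.0, 0.1, -7.8]
gripper_width: 15.7
gripper_force: 40.0
```

step_arm(plan=[0,0,-0.7,0,0,0,0,0,-0.7,0,0,0,0,0,-0.7,0,0,0,0,0,-0.7,0,0,0,0,0,-0.4,0,0,0], newtons=55)

```text
time_s: 12.93
ee_pos: [646.9, 193.5, 281.7]
ee_rot: [-179.9, -0.0, 121.9]
force: [0.6, -0.2, -11.8]
gripper_width: 15.9
gripper_force: 55.0
```

```bash
cat > chk.py <<'E'
from h import *
import sys
np.set_printoptions(precision=1,suppress=True)
for i in range(3):
    f=viewer.grab_frame("scene"); s=sensors.state(); print(s["ee_pos"],s["ee_rot"],s["force"],s["gripper_width"])
# height from pixel on the vertical axis
def hgt(px,P0=(649,192.5)):
    from scipy.optimize import brentq
    return brentq(lambda z: proj(f,[*P0,z])[1]-px[1],0,400)
for k in("rod_hook","stirrup_bar","stirrup_grip","tester"):
  for d in viewer.pinpoint(k,f)[:2]: print(k,round(d["score"],2),np.array(d["location"]),hgt(d["location"]))
q=proj(f,[649,192,140]); x0,y0=int(q[0]-40),int(q[1]-70); print("crop",x0,y0)
c=f["img"][y0:y0+120,x0:x0+90]; cv2.imwrite("pics/"+sys.argv[1],cv2.resize(c,(450,600),interpolation=cv2.INTER_CUBIC)[:,:,::-1])
# bands along rod axis
for z in range(80,175,4):
    u,v=[int(round(t)) for t in proj(f,[649,192.5,z])]; print(z,(u,v),f["img"][v,u-1:u+2].mean(0).astype(int))
E
python3 chk.py s7.png
```

```text
[646.9 193.5 282.2] [-180.    -0.   121.9] [-1.  -1.2 -8.8] 15.492340262316672
[646.9 193.5 281.5] [-180.    -0.   121.9] [ -0.7  -0.3 -11.4] 16.112822045761867
[646.9 193.6 281. ] [-179.9   -0.   121.9] [ -0.1   0.  -10.9] 15.789970099108535
rod_hook 0.79 [390.9 208.5] 196.12720871787988Traceback (most recent call last):
  File "chk.py", line 11, in <module>
    for d in viewer.pinpoint(k,f)[:2]: print(k,round(d["score"],2),np.array(d["location"]),hgt(d["location"]))
                                                                                           ~~~^^^^^^^^^^^^^^^
  File "chk.py", line 9, in hgt
    return brentq(lambda z: proj(f,[*P0,z])[1]-px[1],0,400)
    r = _zeros._brentq(f, a, b, xtol, rtol, maxiter, args, full_output, disp)
ValueError: f(a) and f(b) must have different signs
```

Both the network and the kinematics put the rod at about 49 mm drawn. I raise it about 7.5 mm more.

step_arm(plan=[0,0,-0.4,0,0,0,0,0,-0.35,0,0,0,0,0,0,0,0,0,0,0,0,0,0,0,0,0,0,0,0,0])

```text
time_s: 13.6
ee_pos: [647.0, 193.6, 288.3]
ee_rot: [-179.9, -0.0, 121.9]
force: [-2.3, -0.5, -11.2]
gripper_width: 15.9
gripper_force: 55.0
```

```bash
sed -i 's/0,400)/-150,600)/' chk.py; python3 chk.py s7.png
```

```text
[647.  193.6 288.2] [-179.9   -0.   121.9] [ -1.3  -1.9 -11.9] 15.779196646055164
[647.  193.6 288.2] [-179.9   -0.   121.9] [ -1.9  -0.3 -12. ] 15.882813866240218
[647.  193.6 288.2] [-179.9   -0.   121.9] [ -1.1  -1.2 -12.3] 16.064977757517106
rod_hook 0.85 [391.1 207. ] 198.87083238619573
stirrup_bar 0.88 [222.9 338.2] -84.47906489096707
stirrup_bar 0.74 [388.9 207.1] 198.68822891774846
stirrup_grip 0.85 [215.5 296.8] 15.442183542798041
stirrup_grip 0.73 [392.9 152.5] 292.2927815391784
tester 0.94 [387.1 301.6] 4.412194428108534
crop 349 168
80 (387, 267) [ 69 132 217]
84 (387, 266) [120 157 210]
88 (387, 264) [218 223 222]
92 (388, 262) [ 42 151  77]
96 (388, 260) [ 41 152  78]
100 (388, 258) [122 190 142]
104 (388, 256) [214 220 217]
108 (388, 254) [216 221 219]
112 (388, 252) [217 221 220]
116 (388, 250) [218 222 221]
120 (388, 248) [219 224 222]
124 (388, 246) [220 224 223]
128 (389, 244) [213 216 215]
132 (389, 242) [213 217 215]
136 (389, 240) [214 219 217]
140 (389, 238) [199 203 202]
144 (389, 236) [125 128 129]
148 (389, 234) [ 95  97 101]
152 (389, 232) [92 93 97]
156 (389, 230) [128 131 136]
160 (390, 228) [115 116 124]
164 (390, 226) [123 126 131]
168 (390, 224) [161 164 168]
172 (390, 221) [ 66 110  89]
```

View pics/s7.png

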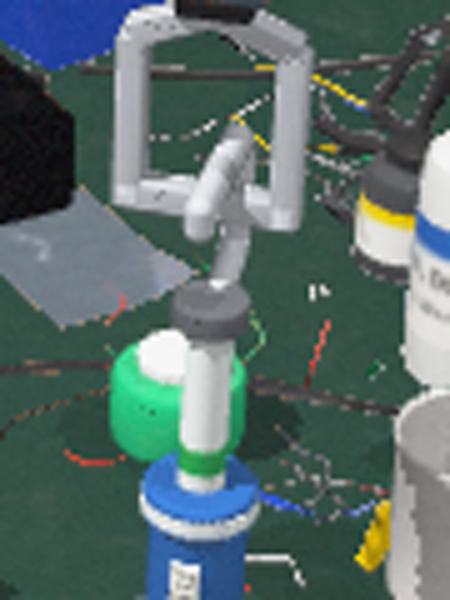

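The whole green band is out at crop (205,465). About 6 mm of bare aluminium shows below it and no red, so the draw is about 56 mm. It is steady, with only the stirrup on the hook.

```bash
python3 -c "
from workcell import env
print(env.job_done())"
```

```text
the job is handed in; nothing more can be done
None
```

The job is handed in: the stirrup is hooked under the rod's hook and holds it steady at about 56 mm by my measurement, with the whole green band out and no red showing; no verdict came back.

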